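Shut the photometer and start a reading

TASK

Start a reading on the photometer: push its open sample lid down until it is fully shut, then press the blue lamp key all the way down, and only then the green start key all the way down (the keys stay down). Just press with the fingertips: do not raise the lid, pick anything up, press the yellow or white key, or disturb the things standing around.

Things in the scene. Friction and masses are not known exactly. Their poses are not given: they have to be found in the camera images.
- photometer: Cream bench photometer, a fixed cabinet 300 (x) x 480 (y) x 110 mm high; its flat top deck is at z = 110 mm. Origin: centre of its underside on the table; x axis points to its back, y axis to its left (its front, -x, faces the robot), it is turned a little about vertical. The lidded sample well is in the left half (+y), the four keys in the right half (-y) on a dark panel; behind the keys is a display hump 21 mm above the deck, over 80 mm behind any key's centre.
- lid (a joint): Opening angle of the dark sample lid (rad): 0 = fully shut, lying flat on the deck; starts at 0.55 to 0.85, stop at 1.2. A stiff hinge (about 0.4 N m) holds it at any angle; pushed down near its free edge it closes with about 2 to 8 N, slides under the fingertips and then meets a hard stop at 0.
- lid_hinge (a point): Middle of the lid's hinge line, on the deck (110 mm above the table) at 90 mm behind and 130 mm left of the photometer's origin; the hinge line runs along the photometer's y axis. The frame is the photometer's and does not turn with the lid.
- lid_press (a point): Good place to push the lid: on its outer (upper) face, on the middle line, 120 mm from the hinge line and 40 mm short of the free edge, which is the edge nearer the robot. The lid is a plate 160 x 160 x 16 mm; the frame turns with it, z is the outward normal of the face. With the lid shut this point is 126 mm above the table.
- key_blue (a joint): How far the blue (lamp) key is pushed down (m): 0 = up, 0.006 = fully down against its stop. It needs about 3 N to move and stays where it is left (no return spring).
- key_blue_top (a point): Centre of the top face of the blue (lamp) key, to be pressed first: a square blue cap 26 x 26 mm, in a black seat 36 x 36 x 6 mm on the deck; its top is 16 mm above the deck (126 mm above the table) when up, 10 mm when down. It is pressed straight down. The four keys stand in a 2 x 2 pattern 56 mm apart; which colour is where changes from run to run.
- key_green (a joint): How far the green (start) key is pushed down (m): 0 = up, 0.006 = fully down against its stop. It needs about 3 N to move and stays where it is left (no return spring).
- key_green_top (a point): Centre of the top face of the green (start) key, to be pressed second: a square green cap 26 x 26 mm, in a black seat 36 x 36 x 6 mm on the deck; its top is 16 mm above the deck (126 mm above the table) when up, 10 mm when down. It is pressed straight down. The four keys stand in a 2 x 2 pattern 56 mm apart; which colour is where changes from run to run.
- key_yellow (a joint): How far the yellow (print) key is pushed down (m): 0 = up, 0.006 = fully down against its stop. It needs about 3 N to move and stays where it is left (no return spring).
- key_yellow_top (a point): Centre of the top face of the yellow (print) key, to be left up: a square yellow cap 26 x 26 mm, in a black seat 36 x 36 x 6 mm on the deck; its top is 16 mm above the deck (126 mm above the table) when up, 10 mm when down. It is pressed straight down. The four keys stand in a 2 x 2 pattern 56 mm apart; which colour is where changes from run to run.
- key_white (a joint): How far the white (clear) key is pushed down (m): 0 = up, 0.006 = fully down against its stop. It needs about 3 N to move and stays where it is left (no return spring).
- key_white_top (a point): Centre of the top face of the white (clear) key, to be left up: a square white cap 26 x 26 mm, in a black seat 36 x 36 x 6 mm on the deck; its top is 16 mm above the deck (126 mm above the table) when up, 10 mm when down. It is pressed straight down. The four keys stand in a 2 x 2 pattern 56 mm apart; which colour is where changes from run to run.
- cell_box: Bystander: loose red box 40 x 30 x 28 mm standing on the deck between the lid and the keys. Origin: centre of its underside.
- vial: Bystander: loose small amber vial, 22 mm across, 45 mm tall, standing on the deck between the lid and the keys, farther back. Origin: centre of its underside.
- reagent: Bystander: amber bottle with black cap, 64 mm across, 130 mm tall, on the table left of the photometer. Origin: centre of its underside.
- beaker: Bystander: glass beaker, 70 mm across, 85 mm tall, on the table right of the photometer. Origin: centre of its underside.
- flask: Bystander: green glass conical flask, 76 mm across, 110 mm tall, on the table right of the photometer, farther back. Origin: centre of its underside.
- marker: Bystander: white marker pen with red cap, 115 x 16 x 16 mm, lying on the table in front of the photometer. Origin: centre of its underside.
- dish: Bystander: white dish, 80 mm across, 22 mm tall, on the table in front of the photometer. Origin: centre of its underside.

How it is judged:
On the way, in this order (a step that is already met when the one before it is completed fails the run):
1. the sample lid is pushed fully shut (value of joint lid below 0.04 rad), for 0.1 s.
2. the blue key is pressed down (value of joint key_blue above 0.0045 m), for 0.1 s.
3. the green key is pressed down (value of joint key_green above 0.0045 m), for 0.1 s.
At the end, for the whole second after the job is handed in: The lid is shut (within 0.04 rad), the blue and green keys are down by more than 4.5 of their 6 mm, the yellow and white keys are up (within 2.5 mm), and every bystander is within 20 mm of where it began (value of joint lid below 0.04 rad and value of joint each of key_blue, key_green above 0.0045 m and value of joint each of key_yellow, key_white below 0.0025 m and distance of each of cell_box, vial, reagent, beaker, flask, marker, dish from where it was at the start of the episode below 0.02 m); the robot touches nothing.
It fails at once if the blue key is pressed while the lid is still open (value of joint key_blue above 0.0025 m and value of joint lid above 0.06 rad).
It fails at once if the green key is pressed before the blue key is down (value of joint key_green above 0.0025 m and value of joint key_blue below 0.0045 m).
It fails at once if the yellow or the white key is pressed (value of joint any of key_yellow, key_white above 0.0025 m).
It fails at once if the lid is lifted farther open (value of joint lid above 0.95 rad).
It fails at once if a bystander is lifted, knocked or moved by more than 20 mm (distance of any of cell_box, vial, reagent, beaker, flask, marker, dish from where it was at the start of the episode above 0.02 m).
It also fails if it takes over 42 s, if anything falls off the work surface, if the arm or the gripper's body presses on something with over 40 N, if the wrist force passes 120 N, or if a joint passes its speed limit or range.

ROBOT

A 6-joint arm with a two-finger parallel gripper is mounted at the origin on the work surface. World frame = base frame: x ahead of the robot, y to its left, z up, the work surface at z = 0. Lengths are in m, angles in rad, forces in N, time in s.
With the tool pointing down it reaches from about 0.3 to 0.875 m from the base axis. Payload 4.2 kg.
Tool frame: the origin (TCP) lies between the finger pads; the fingertips stand 22 mm ahead of it and the grasp point (between the pads) lies 3 mm ahead of it (arm.finger_overhang is the distance from the TCP to the fingertips, in m); z points along the fingers, y is the direction in which the jaws open and shut (so a half turn about z gives the same grasp; the last joint's range is limited). The gripper opens to 85 mm and grips with 20 to 120 N. Pads are 22 mm wide; open, the fingers measure 114 mm over their backs; the gripper's body (76 mm by 85 mm) begins 54 mm behind the grasp point. The pads swing forward as they close: fully open they stand 13 mm farther back than shut.
Start: joints at [-1.244, 0.32, 1.565, -0, 1.257, -0.02], TCP at [0.195, -0.541, 0.253] pointing down, gripper open.
Joint ranges: [-3.11, 3.11], [-0.84, 2.01], [0.21, 2.61], [-1.34, 4.49], [0.05, 2.63], [-2.56, 2.56]. Speed limits (rad/s): [2.57, 2.57, 3.14, 3.14, 3.14, 3.14].

INTERFACE

Orientations are given as a rotation vector (axis times angle).
In Python, from bench import arm gives the robot as it stands. The module is installed in compiled form; this text tells all that it offers.
- The arm moves only by the tool servo_tool, never from a script. Its argument "commands" is text: rows parted by semicolons, each of 5 numbers parted by spaces: the closure in counts, from 0 (fully open) to 255 (shut), then the shift along the tool's x, y, z in cm, then the turn about the tool's z in rad. In form: claw tx ty tz roll; .... A call has 1 to 8 rows; each row is the pose to reach, as a shift and turn from the pose commanded when the call began, along the tool's axes at that moment; what a row does not reach only later rows make up. A row lasts 1/8 s, in which the tool goes at most 62.5 mm and 10.7 degrees, less where a joint would pass 70% of its speed; a pose out of reach is approached as far as the arm can. A call with a gripper value outside its range is refused whole. The fingers move at their own pace and stop on an object; "squeeze" is the grip in N (left out, the last holds). Time passes only in rows, so rows that repeat a pose let the fingers close. It gives the time, the measured TCP pose, the force and the opening at its end, in the units of the state.
- arm.read_state(): the state, without advancing time (a new reading comes with each control period).
- arm.camera(name): name is "scene" or "top" or "wrist"; returns a dict with "color" (420x560x3 uint8, red, green, blue), "fx", "fy", "cx", "cy" (pixels), "pose" (4x4, takes a point from camera to world coordinates). Camera axes: x right, y up, looking along -z (the intrinsics and any distortion apply to the point x, -y, -z); pixel columns grow to the right and rows downward; lengths in m; the calibration is good to about 2 mm. A picture is of the moment at which its call begins. There is no depth.
- arm.sign_off(): hands the job in, once; it reports no verdict.
The state is a dict: "time_s": time; "q": joint angles; "dq": joint speeds; "effort": joint torques, N m; "tool_pos": TCP position; "eef_rot": TCP orientation; "contact_force": force on the tool from outside, world axes, zero at the start; "torque": the same for the moment, N m; "width": opening from 0.0 (shut) to 1.0 (fully open).
Only numpy, scipy, OpenCV 4.12 (cv2) and the standard library are available. Lean on these libraries where they do the work, as an engineer would, in place of code of your own. Each camera call takes 0.05 s, during which the arm holds its last target. There are 200 camera calls.

## Working session

There is one attempt and no reset: what is moved stays moved. The work goes in short steps, Python scripts to look and compute and a tool call to move; the robot and the scene stay as the last step left them, time stands still between calls to the robot, and variables do not carry over. Pictures are saved under pics/ and viewed, about 8 in all and at most 12, crops included, and the job is handed in when it is done.

Besides the shell and the picture viewer there is one more tool, called after "Request:" as name(argument=value, ...) on one line, values as JSON. servo_tool: Moves the arm, as the interface text tells. Its arguments: {"type":"object","properties":{"commands":{"type":"string"},"squeeze":{"type":"number"}},"required":["commands"]}

```bash
mkdir -p pics; cat > h.py <<'E'
import numpy as np, cv2
from bench import arm
def shot(name,fn=None):
    c=arm.camera(name)
    if fn: cv2.imwrite('pics/'+fn,cv2.cvtColor(c['color'],cv2.COLOR_RGB2BGR))
    return c
def cast(c,u,v,z):
    d=c['pose'][:3,:3]@np.array([(u-c['cx'])/c['fx'],-(v-c['cy'])/c['fy'],-1]); o=c['pose'][:3,3]
    return o+d*(z-o[2])/d[2]
def proj(c,p):
    q=c['pose'][:3,:3].T@(np.array(p)-c['pose'][:3,3]); return c['cx']+c['fx']*q[0]/-q[2], c['cy']-c['fy']*q[1]/-q[2]
E
python3 - <<'E'
from h import *
c=shot('top','top1.png');s=shot('scene','scene1.png')
cv2.imwrite('pics/both.png',cv2.resize(np.vstack([cv2.imread('pics/top1.png'),cv2.imread('pics/scene1.png')]),None,fx=.7,fy=.7))
for k in (c,s): print({a:(v if a!='pose' else v.round(3)) for a,v in k.items() if a!='color'})
print(arm.read_state())
E
```

```text
{'fx': 457.4196180085169, 'fy': 457.4196180085169, 'cx': 277.5087128413848, 'cy': 211.76327389111964, 'pose': array([[-3.000e-03,  9.820e-01, -1.900e-01,  2.700e-01],
       [-1.000e+00, -8.000e-03, -2.600e-02,  1.000e-03],
       [-2.700e-02,  1.890e-01,  9.820e-01,  1.237e+00],
       [ 0.000e+00,  0.000e+00,  0.000e+00,  1.000e+00]])}
{'fx': 429.86380302885505, 'fy': 429.86380302885505, 'cx': 286.23553825910386, 'cy': 204.8510556086841, 'pose': array([[ 0.692, -0.602,  0.398,  1.018],
       [ 0.722,  0.585, -0.37 , -0.496],
       [-0.011,  0.543,  0.839,  1.235],
       [ 0.   ,  0.   ,  0.   ,  1.   ]])}
{'time_s': 0.1, 'q': array([-1.24399911e+00,  3.20231878e-01,  1.56556056e+00, -1.06679960e-06,
        1.25739666e+00, -1.99881529e-02]), 'dq': array([-1.05827382e-03, -1.01062190e-03, -4.91365801e-03, -6.00451317e-05,
       -6.37237374e-04,  4.11777520e-04]), 'effort': array([-3.28116803e-04, -4.16408980e+01, -2.34707308e+01, -4.21726031e-05,
        4.86053948e-03, -1.27624486e-05]), 'tool_pos': array([ 0.1953099 , -0.54039664,  0.25256269]), 'eef_rot': array([-3.09293083e+00, -5.41732080e-01,  3.84564889e-04]), 'contact_force': array([-0.10736077, -0.52996392, -0.34053117]), 'torque': array([0.02188872, 0.05184075, 0.00493814]), 'width': 0.9979070272529673}
```

View pics/top1.png

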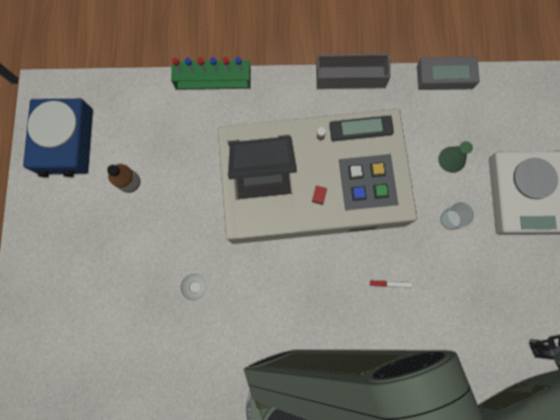

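View pics/scene1.png

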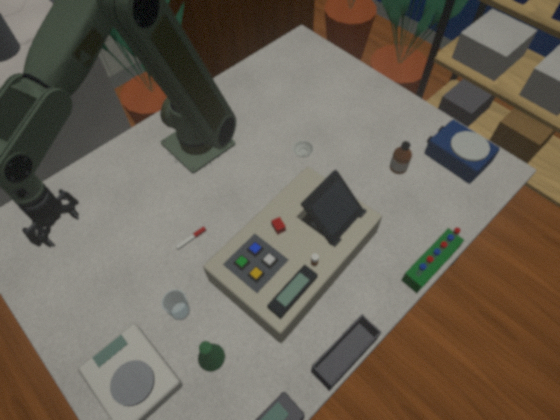

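The top view shows the open lid at (262,165), blue key (360,193), green (381,191), white (357,171), yellow (378,169), red box (319,195) and vial (321,133). The scene view shows the same layout with the lid standing open. Next I measure the key centres in both views.

```bash
cat > keys.py <<'E'
from h import *
ROI={'top':(345,155,395,205),'scene':(225,232,285,285)}
H={'blue':(110,130),'green':(45,80),'yellow':(15,32)}
def cent(c,cam):
    hsv=cv2.cvtColor(c['color'],cv2.COLOR_RGB2HSV); x0,y0,x1,y1=ROI[cam]; out={}
    r=hsv[y0:y1,x0:x1]
    for k,(a,b) in H.items():
        out[k]=cv2.inRange(r,(a,110,60),(b,255,255))
    out['white']=cv2.inRange(r,(0,0,130),(180,60,255))
    for k in out:
        n,l,s,ce=cv2.connectedComponentsWithStats(out[k]); i=1+np.argmax(s[1:,4]); out[k]=(ce[i]+[x0,y0],s[i,4])
    return out
E
python3 - <<'E'
from keys import *
P={}
for cam in ('top','scene'):
    c=shot(cam)
    for k,(p,a) in cent(c,cam).items():
        w=cast(c,*p,.125); P[cam,k]=w; print(cam,k,p.round(1),a,w.round(4))
for cam in('top','scene'):
    for a,b in(('blue','green'),('white','yellow'),('blue','white'),('green','yellow')):
        d=P[cam,b]-P[cam,a]; print(cam,a,b,np.linalg.norm(d[:2]).round(4),np.degrees(np.arctan2(d[1],d[0])).round(1))
# corners of the deck in top view by cream mask
c=shot('top'); hsv=cv2.cvtColor(c['color'],cv2.COLOR_RGB2HSV)
m=cv2.inRange(hsv,(12,25,100),(32,110,255)); m[:100]=0;m[250:]=0;m[:,:210]=0;m[:,425:]=0
m=cv2.morphologyEx(m,cv2.MORPH_OPEN,np.ones((3,3)))
cs=max(cv2.findContours(m,0,2)[0],key=cv2.contourArea)
h=cv2.convexHull(cs); r=cv2.approxPolyDP(h,5,True)[:,0]; print(r, [cast(c,*p,.11).round(3) for p in r])
E
```

```text
top blue [358.8 192.2] 122 [ 0.5321 -0.172   0.125 ]
top green [381.4 189.7] 96 [ 0.538  -0.2281  0.125 ]
top yellow [377.9 168.5] 121 [ 0.5928 -0.2219  0.125 ]
top white [355.9 170.5] 99 [ 0.5882 -0.1668  0.125 ]
scene blue [254.6 247.7] 90 [ 0.5335 -0.1747  0.125 ]
scene green [241.3 260.9] 77 [ 0.5387 -0.2296  0.125 ]
scene yellow [255.7 272.9] 102 [ 0.595  -0.2247  0.125 ]
scene white [252.1 240.5] 776 [ 0.5109 -0.1643  0.125 ]
top blue green 0.0564 -84.0
top white yellow 0.0553 -85.3
top blue white 0.0564 5.3
top green yellow 0.0551 6.5
scene blue green 0.0552 -84.6
scene white yellow 0.1035 -35.7
scene blue white 0.0248 155.3
scene green yellow 0.0565 5.0
[[302 204]
 [306 209]] [array([ 0.507, -0.031,  0.11 ]), array([ 0.494, -0.041,  0.11 ])]
```

```bash
python3 - <<'E'
from h import *
a=cv2.imread('pics/top1.png')[95:250,205:425]
b=cv2.resize(a,None,fx=3.5,fy=3.5,interpolation=cv2.INTER_CUBIC)
cv2.imwrite('pics/z1.png',b)
c=shot('top')
for p in((219,127),(401,110)): print(cast(c,*p,.11))
E
```

```text
[0.71395188 0.1826577  0.11      ]
[ 0.75433066 -0.29171946  0.11      ]
```

View pics/z1.png

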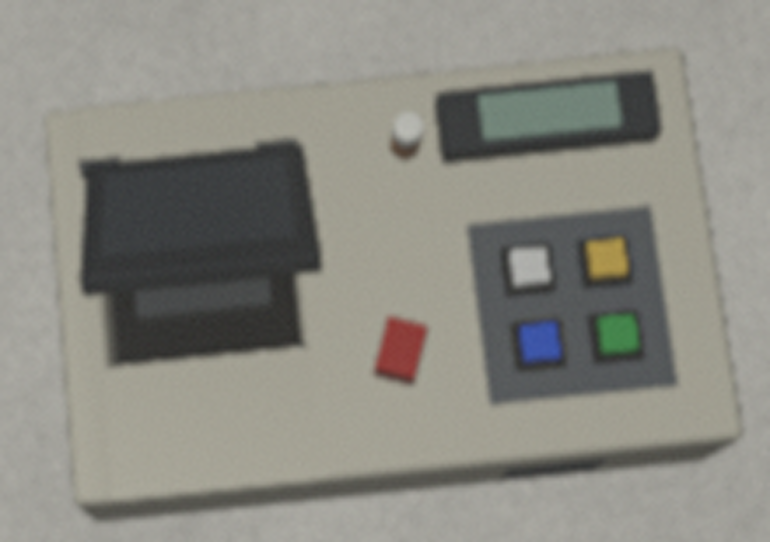

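The crop shows the deck corners at crop pixels (48,112), (682,48), (80,505), (742,437), and the lid's lower free edge from (82,292) to (320,268).

```bash
python3 - <<'E'
from h import *
c=shot('top'); f=lambda x,y:((x+.5)/3.5-.5+205,(y+.5)/3.5-.5+95)
C=np.array([cast(c,*f(*p),.11)for p in((48,112),(682,48),(742,437),(80,505))])
print(C.round(3),[np.linalg.norm(C[i]-C[i-1]).round(3) for i in range(4)])
O=C.mean(0)[:2]
for i,j in((1,0),(2,3)):
    d=C[j]-C[i]; print('yaw y',np.degrees(np.arctan2(-d[0],d[1])).round(2))
yaw=np.radians(5.3) 
X=np.array([np.cos(yaw),np.sin(yaw)]);Y=np.array([-X[1],X[0]])
print('O',O)
h=O+.09*X+.13*Y; print('hinge',h)
for n,k in(('b',(.5328,-.1735)),('g',(.5384,-.229))): print(n,(np.array(k)-O)@X,(np.array(k)-O)@Y)
# free lower edge: ray mid; find angle where the bottom corner at 160mm along, normal 0
m=f((82+320)/2,(292+268)/2)
for th in np.arange(.5,.95,.05):
    for r,n in((.16,0),):
        l=h-X*(r*np.cos(th)) ; u,v=proj(c,[*l,.11+r*np.sin(th)]); print(th.round(2),np.round([u,v],1),np.round(m,1))
th=.7
for th in(.6,.7,.8): 
  l=h-X*(.12*np.cos(th)+.016*np.sin(th)); print('press',th,l,.11+.12*np.sin(th)+.016*np.cos(th))
l=h-X*.12; print('shut press',l)
s=arm.read_state(); from scipy.spatial.transform import Rotation as R
print(R.from_rotvec(s['eef_rot']).as_matrix().round(3))
E
```

```text
[[ 0.715  0.184  0.11 ]
 [ 0.759 -0.288  0.11 ]
 [ 0.465 -0.315  0.11 ]
 [ 0.419  0.155  0.11 ]] [np.float64(0.297), np.float64(0.474), np.float64(0.295), np.float64(0.472)]
yaw y 5.32
yaw y 5.53
O [ 0.5895708  -0.06583633]
hinge [0.66717784 0.07192124]
b -0.06647303966914563 -0.10195942787051643
g -0.06602354896259618 -0.1577394239094615
0.5 [264.5 189. ] [262.1 174.6]
0.55 [264.2 186.7] [262.1 174.6]
0.6 [263.9 184.2] [262.1 174.6]
0.65 [263.6 181.6] [262.1 174.6]
0.7 [263.2 178.8] [262.1 174.6]
0.75 [262.9 175.9] [262.1 174.6]
0.8 [262.5 172.9] [262.1 174.6]
0.85 [262.1 169.8] [262.1 174.6]
0.9 [261.7 166.5] [262.1 174.6]
press 0.6 [0.55956534 0.06193833] 0.19096246664595912
press 0.7 [0.56552576 0.06249126] 0.19954359746507472
press 0.8 [0.57250185 0.06313841] 0.2072300382574974
shut press [0.54769088 0.06083677]
[[ 0.94  0.34 -0.  ]
 [ 0.34 -0.94  0.  ]
 [ 0.   -0.   -1.  ]]
```

Request:
servo_tool(commands="255 0 0 -6 0; 255 5 -4 -8 0; 255 10 -8 -8 0; 255 15 -12 -8 0; 255 20 -16 -8 0; 255 25 -20 -8 0; 255 30 -24 -8 0; 255 35 -28 -8 0", squeeze=30)

```text
time_s: 1.35
tool_pos: [0.4231, -0.1682, 0.3336]
eef_rot: [3.094, 0.542, 0.001]
contact_force: [1.6, -0.0, 0.4]
width: 0.003
```

Request:
servo_tool(commands="255 5 -4 0 0; 255 10 -8 0 0; 255 15 -12.5 0 0; 255 19.3 -16.4 0 0; 255 19.3 -16.4 0 0.13; 255 19.3 -16.4 0 0.25; 255 19.3 -16.4 0 0.25")

```text
time_s: 2.22
tool_pos: [0.5481, 0.05, 0.3332]
eef_rot: [3.138, 0.155, -0.0]
contact_force: [-0.5, -0.5, -0.1]
width: -0.001
```

```bash
python3 - <<'E'
from h import *
print(arm.finger_overhang,arm.read_state())
a=shot('scene','s2.png')['color']; b=shot('wrist','w2.png')['color']
cv2.imwrite('pics/v2.png',cv2.cvtColor(np.hstack([cv2.resize(a[100:310,200:410],(400,400)),cv2.resize(b,(400,300))[:, :].repeat(1,0) if 0 else cv2.copyMakeBorder(cv2.resize(b,(400,300)),0,100,0,0,0)]),4))
E
```

```text
0.022 {'time_s': 2.225, 'q': array([ 7.02190461e-02,  2.41297382e-01,  1.47522941e+00, -1.21156664e-04,
        1.42531676e+00,  1.54232572e+00]), 'dq': array([-0.00867159, -0.00527251,  0.00067241, -0.00095641,  0.00084912,
       -0.03241003]), 'effort': array([ 2.77167130e-01, -3.82027709e+01, -2.46644586e+01,  1.35227758e-02,
       -5.25134747e-03,  2.43084943e-01]), 'tool_pos': array([0.54810375, 0.05004351, 0.33316722]), 'eef_rot': array([ 3.13764236e+00,  1.54979841e-01, -3.90083090e-04]), 'contact_force': array([-0.51343227, -0.52650795, -0.09574387]), 'torque': array([ 0.02957659,  0.00100274, -0.00511751]), 'width': -0.0014225281850344996}
```

View pics/v2.png

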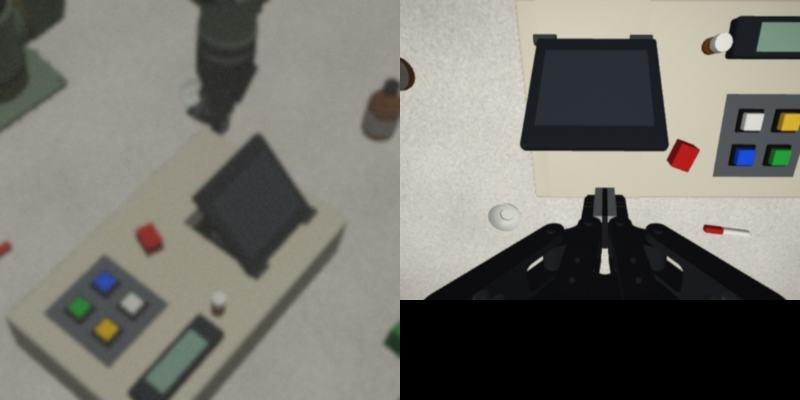

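The lid's free edge in the wrist image runs from about (168,208) to (375,208) in full pixels, with all four keys visible at the right. I check the estimates against it.

```bash
python3 - <<'E'
from h import *
c=shot('wrist'); h=np.array([.6672,.0719]);yaw=np.radians(5.4);X=np.array([np.cos(yaw),np.sin(yaw)]);Y=np.array([-X[1],X[0]])
for th in(.7,.75,.8):
  print(th,[np.round(proj(c,[*(h-X*(.16*np.cos(th)+.016*n*np.sin(th))+Y*.08*s),.11+.16*np.sin(th)+n*.016*np.cos(th)]),0) for n in(0,1) for s in(1,-1)])
hsv=cv2.cvtColor(c['color'],cv2.COLOR_RGB2HSV)
for k,(a,b) in {'blue':(110,130),'green':(45,80),'yellow':(15,32)}.items():
    m=cv2.inRange(hsv,(a,140,100),(b,255,255));m[:, :430]=0;m[:120]=0;m[250:]=0
    n,l,s,ce=cv2.connectedComponentsWithStats(m);i=1+np.argmax(s[1:,4]);print(k,ce[i].round(1),s[i,4],cast(c,*ce[i],.125).round(4))
E
```

```text
0.7 [array([174., 216.]), array([371., 217.]), array([170., 233.]), array([374., 235.])]
0.75 [array([171., 212.]), array([374., 213.]), array([167., 230.]), array([376., 232.])]
0.8 [array([167., 208.]), array([376., 209.]), array([164., 227.]), array([379., 228.])]
blue [482.  219.6] 632 [ 0.5338 -0.1706  0.125 ]
green [533.8 220.1] 505 [ 0.5389 -0.228   0.125 ]
yellow [544.6 170.3] 709 [ 0.5943 -0.2196  0.125 ]
```

Request:
servo_tool(commands="255 1.3 -1.1 0 0; 255 1.3 -1.1 5 0; 255 1.3 -1.1 8 0; 255 1.3 -1.1 9 0; 255 1.3 -1.1 10 0; 255 1.3 -1.1 11 0; 255 1.3 -1.1 12 0; 255 1.3 -1.1 13 0")

```text
time_s: 3.38
tool_pos: [0.5601, 0.062, 0.2028]
eef_rot: [3.138, 0.152, 0.0]
contact_force: [0.1, 0.6, 2.8]
width: 0.001
```

Request:
servo_tool(commands="255 0 0 1 0; 255 0 0 2 0; 255 0 0 3 0; 255 0 0 4 0; 255 0 0 4.5 0; 255 0 0 5 0; 255 0 0 5.3 0; 255 0 0 5.5 0")

```text
time_s: 4.38
tool_pos: [0.56, 0.062, 0.1482]
eef_rot: [3.138, 0.152, 0.0]
contact_force: [-2.4, -0.2, 2.0]
width: -0.003
```

Request:
servo_tool(commands="255 0 0 0.1 0; 255 0 0 0.2 0; 255 0 0 0.3 0; 255 0 0 0.3 0")

```text
time_s: 4.88
tool_pos: [0.56, 0.062, 0.1479]
eef_rot: [3.138, 0.152, 0.002]
contact_force: [-6.8, -0.4, 15.7]
width: 0.001
```

Request:
servo_tool(commands="255 0 0 -4 0; 255 0 0 -9 0; 255 -1 5 -9 0; 255 -2.5 11 -9 0; 255 -4 17 -9 0; 255 -4.95 23.1 -9 0; 255 -4.95 23.1 -6 0; 255 -4.95 23.1 -5 0")

```text
time_s: 5.88
tool_pos: [0.5323, -0.1733, 0.1937]
eef_rot: [-3.137, -0.15, 0.003]
contact_force: [0.5, 1.3, -0.1]
width: -0.004
```

```bash
python3 - <<'E'
from h import *
print(arm.read_state()['tool_pos'])
a=shot('scene')['color']; w=shot('wrist');b=w['color']
cv2.imwrite('pics/v3.png',cv2.cvtColor(np.hstack([cv2.resize(a[130:340,190:400],(420,420)),b[:,180:]]),4))
hsv=cv2.cvtColor(b,cv2.COLOR_RGB2HSV)
for k,(lo,hi) in {'blue':(110,130),'green':(45,80),'yellow':(15,32)}.items():
    m=cv2.inRange(hsv,(lo,140,80),(hi,255,255))
    n,l,s,ce=cv2.connectedComponentsWithStats(m);i=1+np.argmax(s[1:,4]);print(k,ce[i].round(1),s[i],cast(w,*ce[i],.126).round(4))
print(proj(w,[.533,-.1725,.126]))
E
```

```text
[ 0.53234009 -0.17326903  0.19365159]
blue [287.6 237.5] [ 268  218   41   40 1590] [ 0.5348 -0.1733  0.126 ]
green [372.5 238.7] [ 352  220   43   38 1511] [ 0.5393 -0.2281  0.126 ]
yellow [380.7 152.3] [ 357  130   50   46 2110] [ 0.5945 -0.2226  0.126 ]
(np.float64(286.0421730732026), np.float64(239.8722155907788))
```

View pics/v3.png

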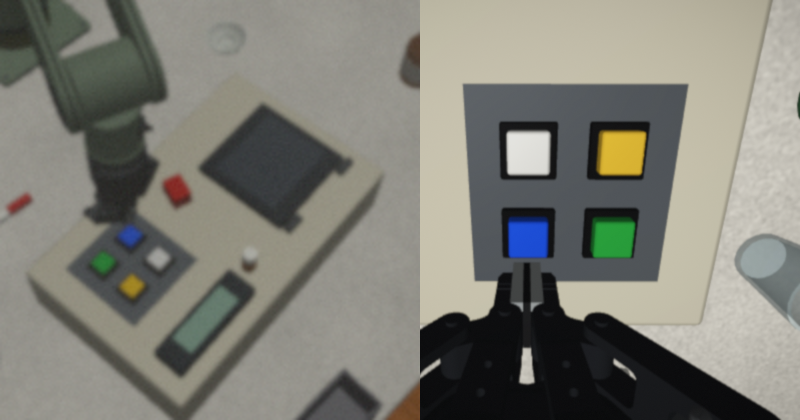

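The lid lies flat in the scene view, and in the wrist view the fingertips are centred on the blue key. Pressing blue.

Request:
servo_tool(commands="255 0.1 0 3 0; 255 0.1 0 4.2 0; 255 0.1 0 4.7 0; 255 0.1 0 5 0; 255 0.1 0 5.2 0; 255 0.1 0 5.4 0; 255 0.1 0 5.5 0; 255 0.1 0 5.5 0")

```text
time_s: 6.98
tool_pos: [0.5346, -0.1726, 0.1419]
eef_rot: [3.138, 0.152, 0.003]
contact_force: [-1.9, 3.2, 9.6]
width: 0.001
```

Request:
servo_tool(commands="255 0 0 -2 0; 255 0 0 -5 0; 255 0 2.8 -5 0; 255 0 5.57 -5 0; 255 0 5.57 -5 0; 255 0 5.57 -5 0")

```text
time_s: 7.72
tool_pos: [0.5392, -0.2278, 0.19]
eef_rot: [-3.138, -0.151, 0.001]
contact_force: [-0.0, 0.2, -0.2]
width: 0.0
```

```bash
python3 - <<'E'
from h import *
print(arm.read_state()['tool_pos'])
w=shot('wrist','w4.png');b=w['color']
hsv=cv2.cvtColor(b,cv2.COLOR_RGB2HSV)
for k,z,(lo,hi) in (('blue',.12,(110,130)),('green',.126,(45,80)),('yellow',.126,(15,32))):
    m=cv2.inRange(hsv,(lo,140,80),(hi,255,255))
    n,l,s,ce=cv2.connectedComponentsWithStats(m);i=1+np.argmax(s[1:,4]);print(k,ce[i].round(1),s[i],cast(w,*ce[i],z).round(4))
E
```

```text
[ 0.53916779 -0.22781185  0.18998673]
blue [203.9 239.5] [ 183  221   42   38 1476] [ 0.5338 -0.174   0.12  ]
green [288. 243.] [ 268  225   41   38 1465] [ 0.5394 -0.2292  0.126 ]
yellow [288.2 156.3] [ 266  134   45   46 2026] [ 0.5944 -0.2238  0.126 ]
```

View pics/w4.png

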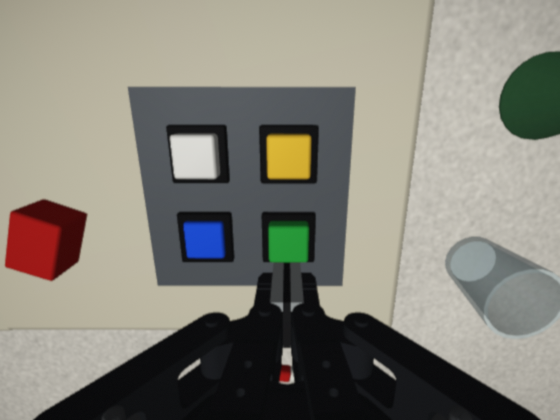

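The blue key at (204,240) sits lower in its seat, and the fingertips are centred below the green key at (288,243). White and yellow are still up. Pressing green, then retreating.

Request:
servo_tool(commands="255 0 0.1 3 0; 255 0 0.1 3.9 0; 255 0 0.1 4.3 0; 255 0 0.1 4.6 0; 255 0 0.1 4.8 0; 255 0 0.1 5 0; 255 0 0.1 5.1 0; 255 0 0.1 5.1 0")

```text
time_s: 8.78
tool_pos: [0.5399, -0.229, 0.1418]
eef_rot: [3.137, 0.152, 0.003]
contact_force: [-3.4, 3.4, 13.7]
width: -0.004
```

Request:
servo_tool(commands="255 0 0 -2 0; 255 0 0 -6 0; 255 0 0 -12 0; 255 -5 0 -15 0; 255 -10 0 -15 0; 255 -15 0 -15 0; 255 -15 0 -15 0; 255 -15 0 -15 0")

```text
time_s: 9.78
tool_pos: [0.391, -0.244, 0.2897]
eef_rot: [3.137, 0.151, 0.003]
contact_force: [-0.1, -0.4, -0.1]
width: -0.005
```

```bash
python3 - <<'E'
from h import *
s=arm.read_state();print(s['tool_pos'],s['contact_force'],np.abs(s['dq']).max())
a=shot('scene')['color']; w=shot('wrist')['color']; t=shot('top')['color']
t0=cv2.cvtColor(cv2.imread('pics/top1.png'),4)
print('changed px rows<330', np.argwhere(np.abs(t.astype(int)-t0)[:330].max(2)>60).shape)
cv2.imwrite('pics/v5.png',cv2.cvtColor(np.vstack([np.hstack([cv2.resize(a[130:340,190:400],(300,300)),cv2.resize(w,(400,300))]),np.hstack([cv2.resize(t[:300],(500,268)),np.zeros((268,200,3),np.uint8)])]),4))
E
```

```text
[ 0.39103247 -0.24403898  0.28973538] [-0.12364043 -0.40767362 -0.0522743 ] 0.021659204696624246
changed px rows<330 (12129, 2)
```

View pics/v5.png

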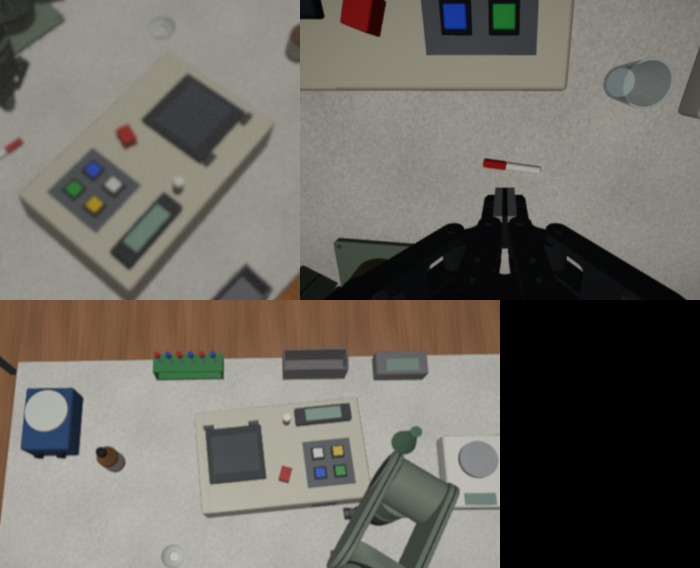

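The lid is flat, blue and green sit low in their seats, all the bystanders are in place and the arm is clear. I'm handing the job in.

```bash
python3 -c "from bench import arm; print(arm.sign_off())"
```

```text
the job is handed in; nothing more can be done
None
```

I pushed the lid shut, then pressed the blue key and then the green key, each down to its hard stop. The job was handed in about 10 s into the 42 s allowed.

| Press | Force at stop | Fingertip height | Height expected at stop |
|---|---|---|---|
| Lid | 15.7 N | 125.9 mm | 126 mm |
| Blue key | 9.6 N | 119.9 mm | 120 mm |
| Green key | 13.7 N | 119.8 mm | 120 mm |

The last pictures show the lid flat, the blue and green keys low in their seats, and the yellow and white keys still up. The bystanders look to be where they started, judged by eye. The arm is clear of everything, and the force reading is near zero.

One check told me nothing: comparing the first and last top views pixel by pixel mostly picked up the arm and the lid having moved. The sign-off reports no verdict, so I have no confirmation beyond these checks.

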